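# Square the tube-forming block to the fence

## Task

Walk the heavy grooved forming block round by pushing at its corners with the fingertips, without lifting or tipping it, until one of its two long sides (either will do) is about parallel with the angle fence; do this clear of the fence, so that no corner is driven into it. Then push the block up until that long side lies flat against the fence, with neither end of the block past the fence's ends. Leave the mouthpiece, the coil of solder and the bottle where they are, and draw the hand back.

Things in the scene. Friction and masses are not known exactly. Their poses are not given: they have to be found in the camera images.
- block: Loose grey cast-metal block, nearly 1 kg, 90 mm (its x) by 130 mm (its y), 46 mm tall, upright sides from 4 to 46 mm height over a smaller dark foot 66 x 96 mm; three half-round grooves cross its top along x. Origin: centre of underside; z up. Long sides: faces at x = -45 and +45 mm; short ends: y = -65 and +65 mm. Slides and turns with dry friction and stays where left.
- fence: Fixed aluminium angle: upright plate 190 mm long (its y), 55 mm tall, 10 mm thick, screwed-down foot behind. Origin: on the bench under the middle of the working face, which looks along its own -x, roughly to the robot; plate and foot fill x = 0 to 55 mm. The block starts in front (negative x), well askew. Either long side may go against the fence.
- mouthpiece_mid (a point): Loose brass mouthpiece, 85 mm long, 27 mm thick, lying on its side to the left or right of the work; this point is its middle, 13 mm up. To be left alone.
- solder_mid (a point): Loose coil of solder wire, 61 x 86 mm, 15 mm tall, lying to the left or right of the work (the other side from the mouthpiece); this point is its middle, 7 mm up. To be left alone.
- bottle_mid (a point): Loose white plastic bottle with a black cap, 42 mm in diameter, 109 mm tall, standing behind the fence; this point is its middle, 54 mm up. To be left alone.

How it is judged:
By the outcome, as a careful person would: the job done as asked, in the order asked, and still so for the second after the job is handed in, with the robot touching nothing.
It also fails if it takes over 67 s, if anything falls off the work surface, if the arm or the gripper's body presses on something with over 40 N, if the wrist force passes 120 N, or if a joint passes its speed limit or range.

## Robot

A 6-joint arm with a two-finger parallel gripper is mounted at the origin on a cart in front of the work surface, level with it; the furniture and walls round the work are solid. World frame = base frame: x ahead of the robot, y to its left, z up, the work surface at z = 0. Lengths are in mm, angles in rad, forces in N, time in s.
With the tool pointing down it reaches from about 275 to 975 mm from the base axis. Payload 8.4 kg.
Tool frame: the origin (TCP) lies at the very end of the fingers, on their centre line; the grasp point (between the pads) lies 19 mm behind it; z points along the fingers, x is the direction in which the jaws open and shut, and the axes are right-handed (so a half turn about z gives the same grasp; the last joint's range is limited). The gripper opens to 92 mm and grips with 3 to 60 N. Pads are 20 mm wide; open, the fingers measure 128 mm over their backs; the gripper's body (75 mm by 189 mm) begins 69 mm behind the grasp point.
Start: joints at [-1.108, 0.353, 1.633, -0, 1.155, -0.002], TCP at [280.151, -558.697, 214.583] pointing down, gripper open.
Joint ranges: [-2.63, 2.63], [-0.92, 2.1], [0.06, 2.66], [-1.3, 4.44], [0, 2.69], [-3.02, 3.02]. Speed limits (rad/s): [2.22, 2.22, 2.79, 3.14, 3.14, 3.14].

## Interface

Orientations are given as a rotation vector (axis times angle).
In Python, from workcell import * gives the robot as it stands. The module is installed in compiled form; this text tells all that it offers. Calls block until the motion is done:
- movep(position, orientation): joint-space move of the TCP to a pose.
- line_to(position, ori=None, max_speed=150, f_stop=None): straight line of the TCP; ori=None keeps the orientation; max_speed is the mean speed in mm/s. With f_stop (N) it stops when the force on the tool has changed by that much, and returns True; else False.
- move_joints(angles): joint-space move.
- gripper_to(opening, strength=None): opening from 0.0 (shut) to 1.0 (fully open); strength is the grip in N (None keeps the last); returns when the fingers have stopped.
- pause(seconds).
- ik(position, orientation): joint angles nearest the present ones, or None.
- sense(): the state.
- capture(name): name is "scene" or "side" or "wrist"; returns a dict with "image" (420x560x3 uint8, red, green, blue), "camera_matrix" (3x3 intrinsics, pixels), "dist" ([k1, k2, p1, p2, k3] as OpenCV has them; the pictures are not rectified), "R" (3x3) and "t" (3): a world point X has camera coordinates R X + t. Camera axes: x right, y down, z forward; pixel columns grow to the right and rows downward; lengths in mm; the calibration is good to about 2 mm. A picture is of the moment at which its call begins. There is no depth.
A pose or a line that the arm cannot do raises PlanningError and nothing moves.
- job_done(): hands the job in, once; it reports no verdict.
The state is a dict: "t": time; "joints": joint angles; "dq": joint speeds; "effort": joint torques, N m; "position": TCP position; "ee_rot": TCP orientation; "ft_force": force on the tool from outside, world axes, zero at the start; "moment": the same for the moment, N m; "finger_gap": opening from 0.0 (shut) to 1.0 (fully open).
Only numpy, scipy, OpenCV 4.12 (cv2) and the standard library are available. Lean on these libraries where they do the work, as an engineer would, in place of code of your own. Each camera call takes 0.05 s, during which the arm holds its last target.

## Working session

There is one attempt and no reset: what is moved stays moved. The work goes in short steps, each a Python script; the robot and the scene stay as the last script left them, time stands still between calls to the robot, and variables do not carry over. Pictures are saved under pics/ and viewed, and the job is handed in when it is done.

```bash
mkdir -p pics; python3 - <<'E'
from workcell import *
import cv2,pickle
D={}
for n in ("scene","side","wrist"):
    c=capture(n);D[n]=c;cv2.imwrite(f"pics/a_{n}.png",c["image"][:,:,::-1])
    print(n,c["camera_matrix"].tolist(),c["dist"],(-c["R"].T@c["t"]).round())
pickle.dump(D,open("a.pkl","wb"))
s=sense();print(s["t"],s["ee_rot"],s["position"],s["ft_force"])
E
```

```text
scene [[414.3456954555575, 0.0, 275.15028734497486], [0.0, 414.3456954555575, 222.0085186429158], [0.0, 0.0, 1.0]] [0.02460084 0.         0.         0.         0.        ] [174. 643. 500.]
side [[478.6598561669154, 0.0, 280.6361619078069], [0.0, 478.6598561669154, 206.69967137425294], [0.0, 0.0, 1.0]] [0.03086426 0.         0.         0.         0.        ] [ 540. -932.  491.]
wrist [[336.79194449753453, 0.0, 278.4205504691728], [0.0, 336.79194449753453, 204.29176572681504], [0.0, 0.0, 1.0]] [-0.08311467  0.          0.          0.          0.        ] [ 354. -521.  384.]
0.15 [-2.67291259e+00  1.64978946e+00  1.38756391e-03] [ 279.99432657 -558.35629806  214.04318008] [-0.11715516  0.83533846 -0.45324739]
```

View pics/a_scene.png

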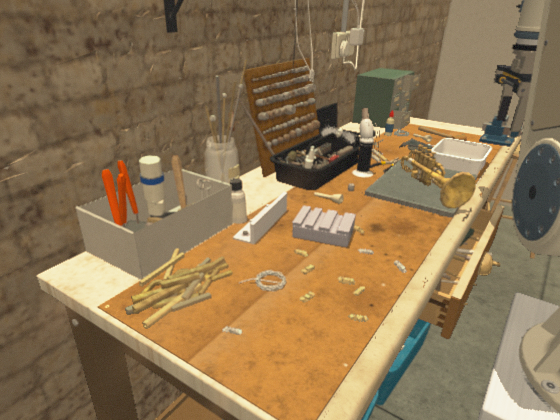

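View pics/a_side.png

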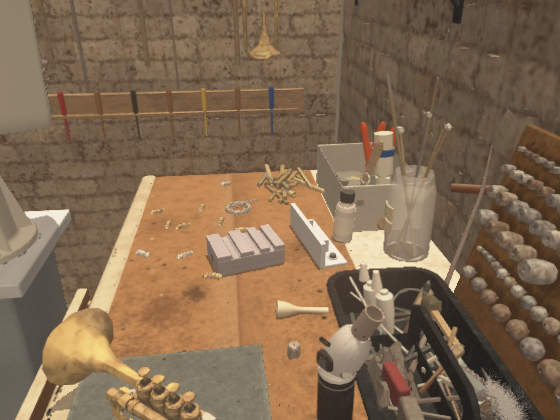

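View pics/a_wrist.png

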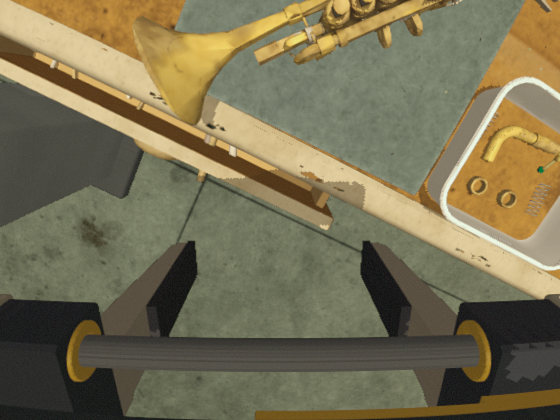

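Scene: block near (325,226), fence near (262,217), coil at (270,281), mouthpiece at (328,197), bottle at (238,203). I'll get rough positions by casting rays, then take an overhead view with the wrist camera.

```bash
cat > h.py <<'E'
import numpy as np,cv2
def ray(c,px,z):
    p=cv2.undistortPoints(np.array([[px]],float),c["camera_matrix"],np.asarray(c["dist"],float))[0,0]
    R=np.asarray(c["R"]);C=-R.T@np.asarray(c["t"]);d=R.T@np.array([p[0],p[1],1])
    return C+d*(z-C[2])/d[2]
E
python3 - <<'E'
from h import *
import pickle
D=pickle.load(open("a.pkl","rb"))
for n,l in dict(scene=[(293,230,46),(301,206,46),(355,214,46),(349,238,46),(287,193,55),(250,222,55),(270,281,7),(328,197,13),(238,222,0)],side=[(207,236,46),(273,227,46),(283,250,46),(214,258,46),(291,206,55),(326,243,55),(302,310,13),(238,208,7),(343,240,0)]).items():
    for u,v,z in l: print(n,u,v,ray(D[n],(u,v),z).round())
# wrist cam pose relative to tool
from scipy.spatial.transform import Rotation as Ro
c=D["wrist"];T=Ro.from_rotvec([-2.67291259e+00,1.64978946e+00,1.38756391e-03]).as_matrix()
print((T.T@((-c["R"].T@c["t"])-np.array([280,-558.4,214]))).round(1)); print((T.T@c["R"].T).round(3))
E
```

```text
scene 293 230 [584. -35.  46.]
scene 301 206 [ 631. -147.   46.]
scene 355 214 [ 506. -187.   46.]
scene 349 238 [469. -77.  46.]
scene 287 193 [ 690. -174.   55.]
scene 250 222 [672.   5.  55.]
scene 270 281 [548. 103.   7.]
scene 328 197 [ 634. -296.   13.]
scene 238 222 [758. -57.   0.]
side 207 236 [ 485. -108.   46.]
side 273 227 [615. -86.  46.]
side 283 250 [ 625. -179.   46.]
side 214 258 [ 500. -191.   46.]
side 291 206 [662. -12.  55.]
side 326 243 [ 704. -178.   55.]
side 302 310 [ 640. -315.   13.]
side 238 208 [549.  94.   7.]
side 343 240 [763. -75.   0.]
[  -0.5  -83.2 -169.7]
[[ 1.     0.001 -0.   ]
 [-0.001  0.957  0.291]
 [ 0.001 -0.291  0.957]]
```

```bash
python3 - <<'E'
from workcell import *
from h import *
import pickle
o=np.pi/np.sqrt(2)*np.array([1,1,0])
print(ik([530,-100,330],o), ik([530,-100,330],[0,np.pi,0]))
movep([530,-100,330],o)
c=capture("wrist");pickle.dump(c,open("b.pkl","wb"));cv2.imwrite("pics/b.png",c["image"][:,:,::-1])
s=sense();print(s["t"],s["joints"],s["position"])
E
```

```text
[-1.89268023e-01  1.25131216e-01  1.67269932e+00 -4.44089210e-16
  1.34376212e+00 -1.76006435e+00] [-0.18926802  0.12513122  1.67269932  0.          1.34376212  2.95232463]
2.1333 [-1.90345201e-01  1.25486738e-01  1.67275598e+00 -1.60735701e-04
  1.34368386e+00 -1.75955951e+00] [ 529.89211012 -100.62819223  329.78170908]
```

View pics/b.png

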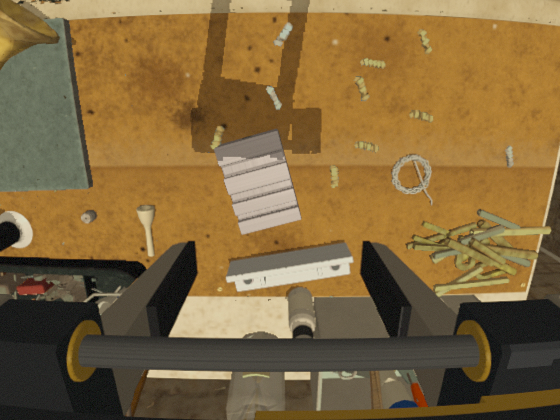

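```bash
python3 - <<'E'
from h import *
import pickle
c=pickle.load(open("b.pkl","rb"));print((-c["R"].T@c["t"]).round())
im=c["image"][120:300,180:380,::-1]
cv2.imwrite("pics/b2.png",cv2.resize(im,None,fx=4,fy=4,interpolation=2)[:600,:800] if 0 else cv2.resize(im,(660,594),interpolation=cv2.INTER_CUBIC))
E
```

```text
[ 448. -100.  500.]
```

View pics/b2.png

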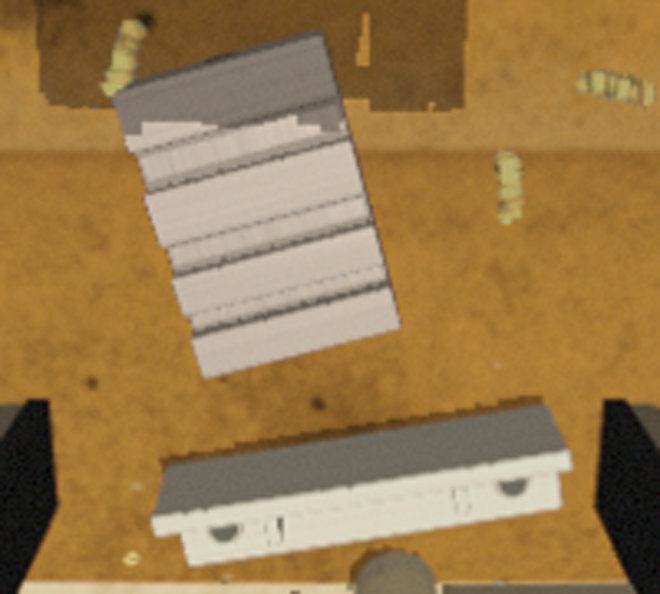

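```bash
python3 - <<'E'
from h import *
import pickle
c=pickle.load(open("b.pkl","rb"))
f=lambda u,v,z: ray(c,(180+(u+.5)/3.3-.5,120+(v+.5)/3.3-.5),z)
A,B,C,D=[f(*p,46) for p in((205,378),(400,328),(322,32),(115,95))]
print([x.round(1)[:2] for x in (A,B,C,D)])
print(np.linalg.norm(A-B),np.linalg.norm(B-C),np.linalg.norm(A-D),np.linalg.norm(C-D))
ang=lambda v:np.degrees(np.arctan2(v[1],v[0])).round(1)
print(ang(B-A),ang(B-C),ang(A-D),ang(C-D))
P,Q,Pb,Qb=[f(u,v,z) for u,v,z in((152,525,55),(572,465,55),(165,462,0),(547,400,0))]
print(P,Q,Pb,Qb,ang(Q-P),ang(Qb-Pb),np.linalg.norm(Q-P),np.linalg.norm(Qb-Pb))
for px,z in (((412,174),7),((149,230),13)): print(ray(c,px,z))
E
```

```text
[array([ 630.5, -152.8]), array([607.3, -67.7]), array([ 481.6, -101.2]), array([ 506.6, -185.7])]
88.22829389277287 130.045638519679 128.17050877540962 88.13350890183389
105.3 15.0 14.9 106.5
[ 698.24721831 -178.16935344   55.        ] [668.5704723    9.34274609  55.        ] [ 693.89625714 -179.61427859    0.        ] [660.74159156   8.11676839   0.        ] 99.0 100.0 189.84598157809484 190.6362448405284
[549.40422524 101.82057622   7.        ]
[ 637.23272857 -302.40986534   13.        ]
```

Block centre is about (556,-127) with its long axis at 15°. The fence face runs through about (677,-86) at 99–100°. Plan: turn the block about 85° anticlockwise by pushing near its far right corner, keeping the shut fingertips flat on that side and sweeping them round the block's natural pivot. Then do a two-finger push to the fence.

```bash
cat >> h.py <<'E'
def ori(deg):
    a=np.radians(deg)/2; return np.pi*np.array([np.cos(a),np.sin(a),0])
def rot(deg):
    a=np.radians(deg); return np.array([[np.cos(a),-np.sin(a)],[np.sin(a),np.cos(a)]])
E
python3 - <<'E'
from workcell import *
from h import *
gripper_to(0.0,20)
print(sense()["t"])
cor=np.array([533.3,-133.2])
P=lambda ph,d,z=12: list(cor+rot(ph)@[24+45,-(45+d)])+[z]
for ph in range(15,105,10): assert ik(P(ph,10),ori(ph)) is not None
movep(P(15,38,120),ori(15))
line_to(P(15,38,12),ori(15),150)
print(sense()["t"],sense()["ft_force"],sense()["finger_gap"])
hit=line_to(P(15,-5),ori(15),30,f_stop=2.5)
s=sense();q=rot(-15)@(s["position"][:2]-cor);print(hit,s["t"],q,s["ft_force"])
c=capture("side");cv2.imwrite("pics/c.png",c["image"][:,:,::-1])
E
```

```text
3.4833
5.45 [-0.59827375 -0.22563216  0.02788314] 0.008838264119262598
True 6.375 [ 69.10392958 -54.73099857] [-0.2291746   0.26740674 -0.46413476]
```

View pics/c.png

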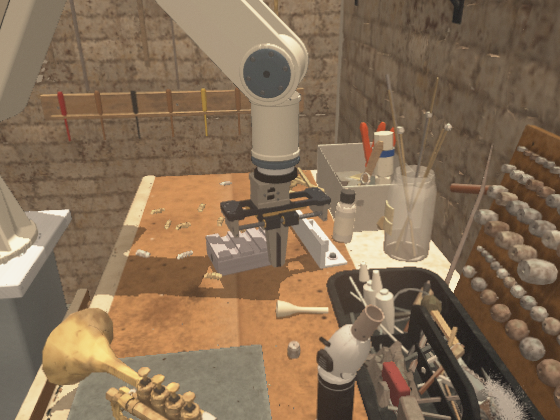

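The fingertips (pixel ~278,258) are at the block's far right side with d = 9.7 mm, as expected. I'll sweep the first 40° and check.

```bash
python3 - <<'E'
from workcell import *
from h import *
import pickle
cor=np.array([533.3,-133.2]);d=9.7
P=lambda ph,d,z=12: list(cor+rot(ph)@[24+45,-(45+d)])+[z]
for ph in range(20,56,5):
    line_to(P(ph,d),ori(ph),50); s=sense(); print(ph,s["t"],s["ft_force"].round(1))
D={n:capture(n) for n in("side","scene","wrist")};pickle.dump(D,open("d.pkl","wb"))
cv2.imwrite("pics/d.png",np.hstack([cv2.resize(D[n]["image"],(400,300)) for n in("side","wrist")])[:,:,::-1])
E
```

```text
20 6.7417 [ 0.2 -1.1  1.3]
25 7.0417 [-0.   0.3  0.8]
30 7.3417 [-0.1  0.6 -0.4]
35 7.6417 [-0.   0.7 -0.2]
40 7.9417 [ 0.2  1.  -1.1]
45 8.2417 [ 0.6 -0.6  1.4]
50 8.5417 [ 0.4 -0.1 -0.2]
55 8.8417 [ 0.5 -0.7  0.3]
```

View pics/d.png

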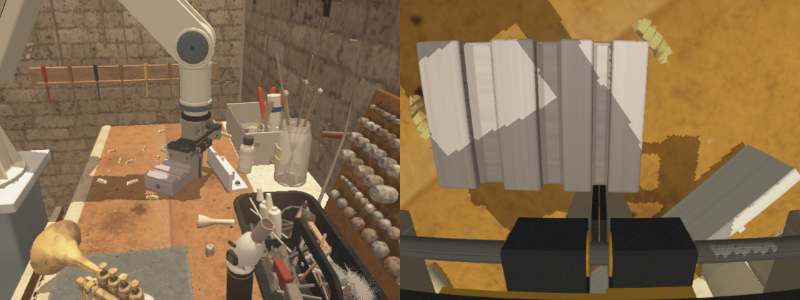

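The block is turning with the fingertips, flush on the tool, and is well clear of the fence. I'll finish the turn, then back off and look.

```bash
python3 - <<'E'
from workcell import *
from h import *
import pickle
cor=np.array([533.3,-133.2]);d=9.7
P=lambda ph,d,z=12: list(cor+rot(ph)@[24+45,-(45+d)])+[z]
for ph in list(range(60,96,5))+[99.5]:
    line_to(P(ph,d),ori(ph),50)
print(sense()["t"])
line_to(P(99.5,d+12),ori(99.5),80)
line_to(P(99.5,d+12,110),ori(99.5),200)
movep([480,-105,330],ori(99.5))
print(sense()["t"])
D={n:capture(n) for n in("side","scene","wrist")};pickle.dump(D,open("e.pkl","wb"))
cv2.imwrite("pics/e.png",D["wrist"]["image"][:,:,::-1])
E
```

```text
11.6833
13.6083
```

View pics/e.png

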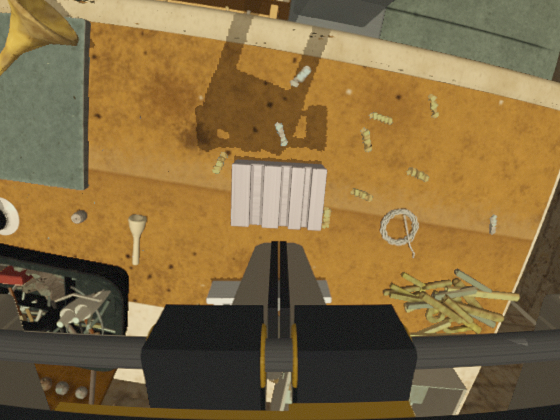

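```bash
python3 - <<'E'
from h import *
import pickle
c=pickle.load(open("e.pkl","rb"))["wrist"]
im=c["image"][145:325,190:350,::-1]
cv2.imwrite("pics/e2.png",cv2.resize(im,(528,594),interpolation=cv2.INTER_CUBIC))
E
```

```text
(no output)
```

View pics/e2.png

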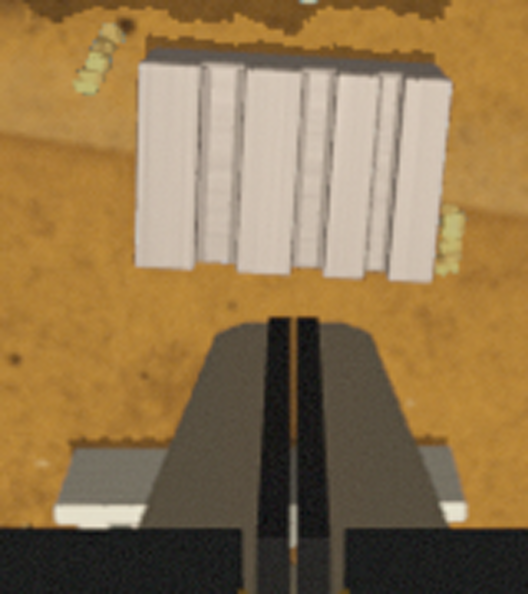

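```bash
python3 - <<'E'
from h import *
import pickle
c=pickle.load(open("e.pkl","rb"))["wrist"]
f=lambda u,v,z: ray(c,(190+(u+.5)/3.3-.5,145+(v+.5)/3.3-.5),z)
ang=lambda v:np.degrees(np.arctan2(v[1],v[0])).round(1)
A,B,C,D=[f(*p,46) for p in((139,64),(451,81),(434,282),(135,267))]
print([x.round(1)[:2] for x in (A,B,C,D)],((A+B+C+D)/4).round(1))
print(ang(B-A),ang(C-D),ang(D-A)+90,ang(C-B)+90,[round(np.linalg.norm(x),1) for x in(B-A,C-D,D-A,C-B)])
for P,Q in((f(57,506,55),f(467,503,55)),(f(72,446,0),f(450,446,0))): print(P.round(1),Q.round(1),ang(Q-P),np.linalg.norm(Q-P))
# edge fit of fence top front edge (white/grey)
E
```

```text
[array([ 487.4, -166.3]), array([473. , -38.4]), array([561.1, -27.4]), array([ 575.8, -156.7])] [524.3 -97.2  46. ]
96.4 96.5 96.2 97.1 [np.float64(128.7), np.float64(130.1), np.float64(88.9), np.float64(88.7)]
[ 694.5 -177.    55. ] [661.6   8.1  55. ] 100.1 188.0412153625681
[ 694.9 -180.3    0. ] [663.1   8.    0. ] 99.6 190.97491268138302
```

The block is at 96.5°, the fence at about 99.9°, the gap about 109 mm and the block's lateral offset about +15 mm. Next is a two-finger flush push at the fence's angle, first squaring the block up in the open and drifting it about 13 mm to −y on the way. I'll stop short of the fence and check there.

```bash
python3 - <<'E'
from workcell import *
from h import *
import pickle
F=np.array([678.5,-85.7]);a=99.9;o=ori(a)
n=rot(a-90)@[1,0];t=rot(a-90)@[0,1]
gripper_to(0.7,20)
# tool pose by (gap of block face to fence if flush, lateral)
P=lambda g,l,z=12: list(F-n*(g+90+9.7)+t*l)+[z]
movep(P(142,15,110),o)
line_to(P(142,15),o,200)
line_to(P(100,15),o,60); print(sense()["t"],sense()["ft_force"])
line_to(P(20,2),o,60); s=sense();print(s["t"],s["ft_force"],s["finger_gap"])
line_to(P(26,2),o,60)
line_to(P(26,2,110),o,200)
movep(P(140,0,330),ori(a))
print(sense()["t"])
D={n:capture(n) for n in("side","scene","wrist")};pickle.dump(D,open("f.pkl","wb"))
cv2.imwrite("pics/f.png",D["wrist"]["image"][:,:,::-1])
im=D["wrist"]["image"][145:325,190:350,::-1]
cv2.imwrite("pics/f2.png",cv2.resize(im,(528,594),interpolation=cv2.INTER_CUBIC))
E
```

```text
17.175 [-6.35086901 -2.17402697  4.39833954]
18.675 [-6.92440084  0.42944545  3.77168357] 0.7043449397758192
20.5417
```

View pics/f.png

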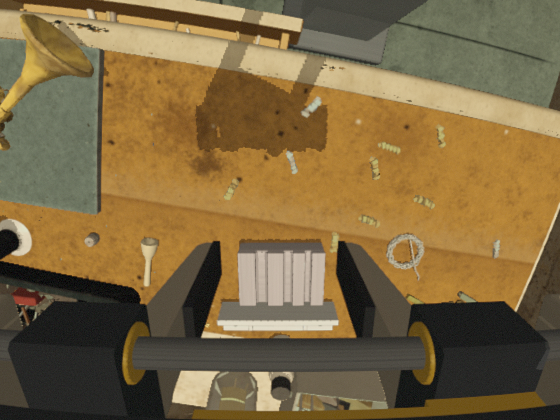

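View pics/f2.png

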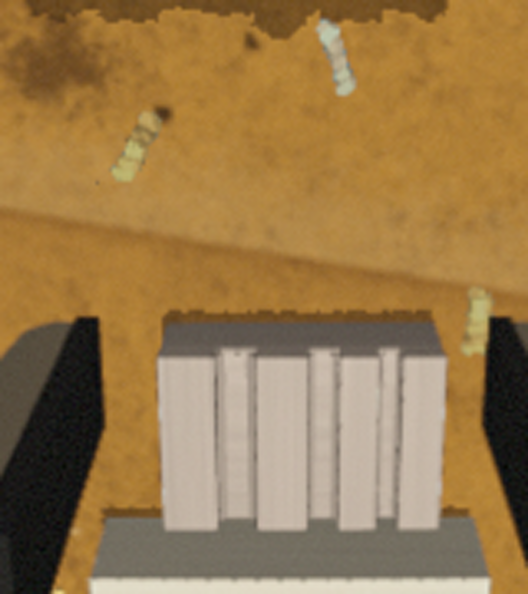

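The block is now parallel to the fence, with about 20 mm of gap and near centre along its length (block mid-column 302, fence mid-column 290 in the zoom). Final push comes next, with a force stop.

```bash
python3 - <<'E'
from workcell import *
from h import *
import pickle
F=np.array([678.5,-85.7]);a=99.9;o=ori(a)
n=rot(a-90)@[1,0];t=rot(a-90)@[0,1]
P=lambda g,l,z=12: list(F-n*(g+90+9.7)+t*l)+[z]
movep(P(32,3,110),o)
line_to(P(32,3),o,200)
line_to(P(12,3),o,60); s=sense();print(s["t"],s["ft_force"])
hit=line_to(P(-7,3),o,15,f_stop=16)
s=sense();print(hit,s["t"],s["ft_force"],"gap",-(s["position"][:2]-F)@n-99.7,s["moment"])
pause(0.2);s=sense();print(s["ft_force"])
line_to(P(20,3),o,60)
line_to(P(45,3,110),o,200)
movep(P(140,0,330),o)
print(sense()["t"])
D={n:capture(n) for n in("side","scene","wrist")};pickle.dump(D,open("g.pkl","wb"))
cv2.imwrite("pics/g.png",D["side"]["image"][:,:,::-1])
im=D["wrist"]["image"][205:345,190:350,::-1]
cv2.imwrite("pics/g2.png",cv2.resize(im,(640,560),interpolation=cv2.INTER_CUBIC))
E
```

```text
22.7833 [-4.56538345 -1.40873548  4.34596278]
True 23.6833 [ 0.16144906 -0.18415619 -0.22018123] gap 1.271998772021405 [ 0.07137663 -0.13471372  0.01041445]
[-0.48657788  0.22037595 -0.44988217]
25.925
```

View pics/g.png

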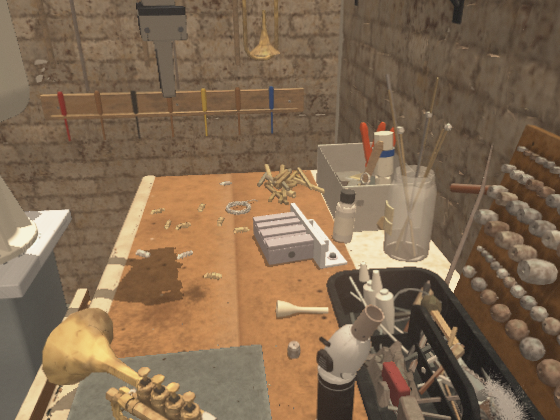

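View pics/g2.png

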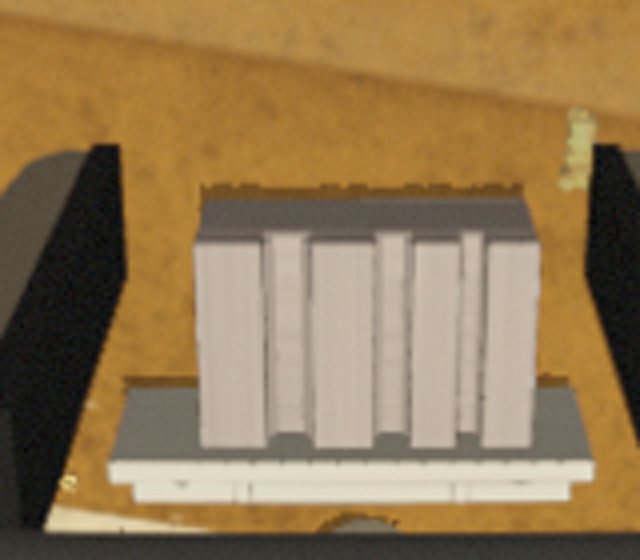

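The block is against the fence, inside both ends and about 6 mm off centre (block mid-column 366, fence 350). The force stop may have tripped when only one end touched, so I'll press once at the middle with shut fingers, which lets the block settle flush.

```bash
python3 - <<'E'
from workcell import *
from h import *
import pickle
F=np.array([678.5,-85.7]);a=99.9;o=ori(a)
n=rot(a-90)@[1,0];t=rot(a-90)@[0,1]
P=lambda g,l,z=12: list(F-n*(g+90+9.7)+t*l)+[z]
gripper_to(0.0)
movep(P(30,6,110),o)
line_to(P(30,6,14),o,200)
line_to(P(8,6,14),o,60)
for k,f in enumerate((25,25)):
    hit=line_to(P(-8,6,14),o,12,f_stop=f)
    s=sense();print(hit,s["t"],s["ft_force"].round(1),"gap",-(s["position"][:2]-F)@n-99.7)
line_to(P(20,6,14),o,60)
line_to(P(45,6,110),o,200)
movep(P(190,0,330),o)
print(sense()["t"])
D={n:capture(n) for n in("side","scene","wrist")};pickle.dump(D,open("h.pkl","wb"))
w=cv2.resize(D["wrist"]["image"][170:310,200:360],(640,560),interpolation=cv2.INTER_CUBIC)
cv2.imwrite("pics/h_w.png",w[:,:,::-1])
a1=cv2.resize(D["side"]["image"][190:280,240:360],(400,300),interpolation=cv2.INTER_CUBIC)
b1=cv2.resize(D["scene"]["image"][170:260,220:340],(400,300),interpolation=cv2.INTER_CUBIC)
cv2.imwrite("pics/h_s.png",np.hstack([a1,b1])[:,:,::-1])
E
```

```text
True 30.125 [-0.2 -0.   0.3] gap 1.351001924301329
True 30.65 [-0.1 -0.1  0.9] gap 1.5037466322346802
32.7833
```

View pics/h_w.png

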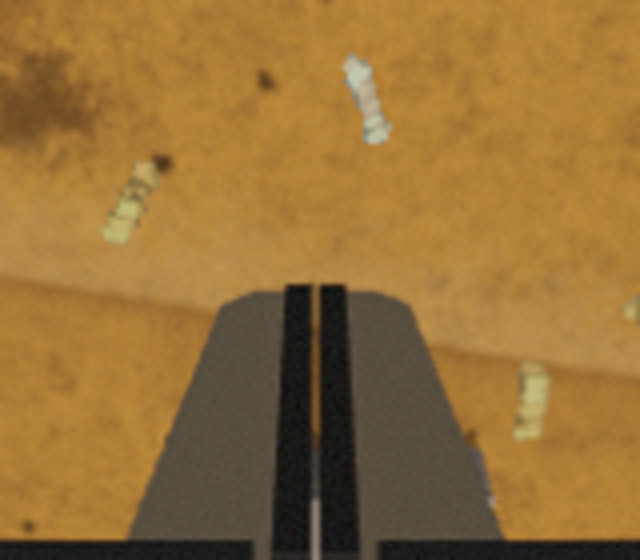

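View pics/h_s.png

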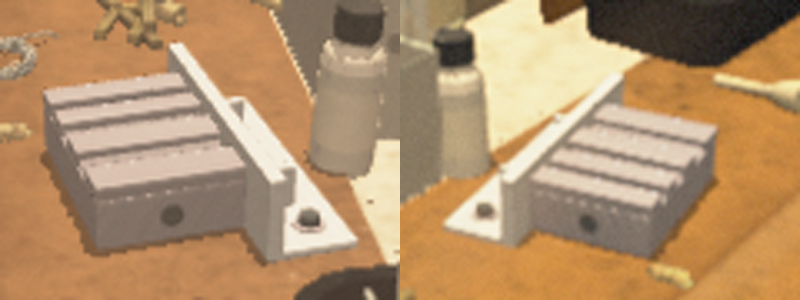

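```bash
python3 - <<'E'
from workcell import *
from h import *
import pickle
a=pickle.load(open("a.pkl","rb"))["side"]["image"].astype(int);b=pickle.load(open("h.pkl","rb"))["side"]["image"].astype(int)
for nm,(u,v,r) in dict(mouth=(302,310,28),coil=(238,208,14),bottle=(344,215,14)).items():
    print(nm,np.abs(a-b)[v-r:v+r,u-r:u+r].mean().round(2))
job_done();print(sense()["t"])
E
```

```text
mouth 1.83
coil 1.65
bottle 3.65
the job is handed in; nothing more can be done
the job is handed in; nothing more can be done
```

The block now lies with one long side flat against the fence, both ends inside the fence's ends, and the job is handed in. The robot's clock stood at about 33 s of the 67 s allowed.

- **Turning:** I turned the block about 81° anticlockwise by pushing near its far corner with the shut fingertips, well clear of the fence. A two-finger push about 20 mm or more short of the fence took out the last 3.4° or so.
- **Seating:** I pushed the block up to the fence, then pressed it twice at the middle with shut fingers until the force stop tripped, and drew the hand back and up.

**Last checks**
- **Position along the fence:** the overhead view after the seating push showed the long side parallel to the fence. The block was about 6 mm off centre, which leaves about 24 mm at the nearer end.
- **Seating:** the side and scene views after the middle presses show no visible gap at either end. All three pushes stopped within 0.3 mm of each other. They stopped about 1.3–1.5 mm short of the fence position I had estimated, which is within the 2 mm calibration error.
- **Other things:** the mouthpiece, coil and bottle looked unmoved. The before-and-after picture difference was small: 1.8 for the mouthpiece, 1.7 for the coil and 3.7 for the bottle, on a 0–255 scale. I put the bottle's higher figure down to the block and fence beside it.
- **What I couldn't check:** in the final overhead view the shut fingers hid the block, so the flush check after the middle presses rests on the side and scene views. The recorded forces after each stop had already relaxed to about zero, so I did not see the peak pressing force.

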